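# Free a circuit board from a repair fixture's swing clamp

## Task

Unclamp the circuit board in the repair fixture: unscrew the brass nut with the two red arms counter-clockwise until it comes free of its threaded stud, lift it off and stand it upright in the green parts tray. Then swing the orange clamp arm (it has a black post to push on) away from the robot, all the way round to its stop. Do not tear the nut off its thread, and leave the board and the other things on the bench where they are.

Things in the scene. Friction and masses are not known exactly. Their poses are not given: they have to be found in the camera images.
- fixture: Fixed aluminium base plate, 150 (x) by 210 (y) by 12 mm, origin at the centre of its underside; its x points away from the robot, within 0.4 rad. In its frame the upright steel stud stands at (0, +65) mm and the clamp arm's pivot at (0, -65) mm; a green board lies between them on the plate, its top below 19 mm.
- stud_top (a point): Centre of the stud's top, 57 mm above the bench. Right-handed coarse thread, 23 mm across: the nut turned counter-clockwise seen from above rises 18 mm a turn and can be lifted straight off after about 5 rad (0.8 turn). Turning farther does no harm (past about 1.3 turns it clicks down some 9 mm but stays free). The nut's underside must rise past this point to clear the stud.
- nut: Loose brass thumb nut, 0.14 kg, origin at the centre of its underside, z up. Round hub 36 mm across, 46 mm tall, closed on top, hollow below. Two straight red arms along its +x and -x reach 55 mm from the axis, each 12 mm wide, 6 to 18 mm above the underside. At the start it is screwed down with its underside 30 mm above the bench. Under 2 N on an arm turns it; it stays where left.
- tray: Fixed open green tray, 170 (x) by 150 (y) by 16 mm high, walls 4 mm, floor about 4 mm thick; origin at the centre of its underside. It stands to the left or the right of the fixture; a grey divided organiser 30 mm high stands on the other side.
- clamp (a joint): Angle of the orange clamp arm about its vertical pivot, rad: 0 at the start, its slotted end round the stud under the nut; grows clockwise seen from above as it swings to the fixture's +x side; stop at 1.4. Stays where left; friction about 0.1 N m. The arm is 24 mm wide, 49 mm at the slot, 22 to 30 mm above the bench; lips at the slot rise to 34 mm.
- pivot (a point): Point on the clamp arm's vertical pivot axis, 30 mm above the bench.
- post (a point): Middle of the black upright push post on the clamp arm, 50 mm from the pivot axis towards the stud; 14 mm thick, from 30 to 62 mm above the bench; this point is 46 mm above the bench. Moves with the arm.
- board: Loose green circuit board, 74 by 68 by 4 mm, lying on the fixture under the clamp arm; origin at the centre of its underside. Must stay.
- jar: Loose small amber jar, 44 mm across, 45 mm tall, standing beyond and left of the fixture; origin at the centre of its underside. Must stay.
- phone: Loose phone slab, 150 by 72 by 9 mm, lying beyond and right of the fixture; origin at the centre of its underside. Must stay.
- driver: Loose screwdriver with a yellow handle, 160 mm long, lying across on the bench left of the fixture, beyond the tray or organiser there; origin under its middle. Must stay.
- hub (a point): Middle of the nut's bare knurled hub above the red arms, 33 mm above the nut's underside, on its axis; a grasp across 36 mm, room from 18 to 46 mm above the underside. Moves with the nut.

How it is judged:
On the way, in this order (a step that is already met when the one before it is completed fails the run):
1. the nut is off the stud: its underside is above the stud's top (z of nut in the frame of stud_top above 0.003 m), for 0.1 s.
2. the nut stands upright in the tray, let go (horizontal distance between nut and tray below 0.075 m and z of nut in the frame of tray below 0.01 m and angle between nut's own z axis and vertical below 0.2 rad and contact force between nut and the fingers below 0.2 N), for 0.2 s.
3. the clamp arm is swung to its stop (value of joint clamp above 1.2 rad), for 0.2 s.
At the end, for the whole second after the job is handed in: The nut stands upright (within 0.2 rad) and still on the floor of the green tray (underside under 10 mm above the tray's underside, within 75 mm of its centre); the clamp arm is at its stop (beyond 1.2 rad of 1.4); the board is within 10 mm of where it lay (horizontal distance between nut and tray below 0.075 m and z of nut in the frame of tray below 0.01 m and angle between nut's own z axis and vertical below 0.2 rad and linear speed of nut below 0.02 m/s and value of joint clamp above 1.2 rad and distance of board from where it was at the start of the episode below 0.01 m); the robot touches nothing.
It fails at once if the nut is torn at its thread with more than 90 N (contact force between nut and fixture above 90 N).
It fails at once if the board is pushed out of place by more than 10 mm (distance of board from where it was at the start of the episode above 0.01 m).
It fails at once if the jar, the phone or the screwdriver is shifted by more than 20 mm (distance of any of jar, phone, driver from where it was at the start of the episode above 0.02 m).
It also fails if it takes over 72 s, if anything falls off the work surface, if the arm or the gripper's body presses on something with over 40 N, if the wrist force passes 120 N, or if a joint passes its speed limit or range.

## Robot

A 6-joint arm with a two-finger parallel gripper is mounted at the origin on the work surface. World frame = base frame: x ahead of the robot, y to its left, z up, the work surface at z = 0. Lengths are in m, angles in rad, forces in N, time in s.
With the tool pointing down it reaches from about 0.35 to 0.8 m from the base axis. Payload 7.3 kg.
Tool frame: the origin (TCP) lies at the very end of the fingers, on their centre line; the grasp point (between the pads) lies 19 mm behind it; z points along the fingers, y is the direction in which the jaws open and shut (so a half turn about z gives the same grasp; the last joint's range is limited). The gripper opens to 85 mm and grips with 20 to 120 N. Pads are 22 mm wide; open, the fingers measure 114 mm over their backs; the gripper's body (76 mm by 85 mm) begins 54 mm behind the grasp point. The pads swing forward as they close: fully open they stand 13 mm farther back than shut.
Start: joints at [1.085, 0.342, 1.524, -0, 1.275, -0.146], TCP at [0.175, 0.495, 0.231] pointing down, gripper open.
Joint ranges: [-2.53, 2.53], [-0.77, 2.02], [0.04, 2.7], [-1, 4.14], [0.28, 2.66], [-3.11, 3.11]. Speed limits (rad/s): [2.57, 2.57, 3.14, 3.14, 3.14, 3.14].

## Interface

Orientations are given as a rotation vector (axis times angle).
In Python, from station import bot gives the robot as it stands.
- The arm moves only by the tool carry_out, never from a script. Its argument "motion" is a list of rows, each a list of 7 numbers: the shift along the tool's x, y, z in m, then the turn, a rotation vector about the tool's x, y, z in degrees, then the opening, from 0 (shut) to 1 (fully open). In form: [[x, y, z, rx, ry, rz, hand], ...]. A call has 1 to 10 rows; each row shifts and turns the commanded pose from where the row before left it, along the tool's axes as they then stand; what a row does not reach is not made up. A row lasts 1/10 s, in which the tool goes at most 50 mm and 8.59 degrees, less where a joint would pass 70% of its speed; a pose out of reach is approached as far as the arm can. A call with a gripper value outside its range is refused whole. The fingers move at their own pace and stop on an object; the grip force is fixed at half the most. Time passes only in rows, so rows that do not move let the fingers close. It gives the time, the measured TCP pose, the force and the opening at its end, in the units of the state.
- bot.state(): the state, without advancing time (a new reading comes with each control period).
- bot.read_camera(name): name is "side" or "top"; returns a dict with "img" (384x512x3 uint8, red, green, blue), "depth" (384x512 float32, m along the optical axis (not along the pixel's ray), 0 where there is no reading), "intrinsics" (3x3 intrinsics, pixels), "extrinsics" (4x4, takes a point from camera to world coordinates). Camera axes: x right, y down, z forward; pixel columns grow to the right and rows downward; lengths in m; the calibration is good to about 2 mm. A picture is of the moment at which its call begins.
- bot.sign_off(): hands the job in, once; it reports no verdict.
The state is a dict: "t": time; "joint_pos": joint angles; "qd": joint speeds; "joint_efforts": joint torques, N m; "tcp_pos": TCP position; "orientation": TCP orientation; "ft_force": force on the tool from outside, world axes, zero at the start; "moment": the same for the moment, N m; "finger_gap": finger opening in m.
Only numpy, scipy, OpenCV 4.12 (cv2) and the standard library are available. Lean on these libraries where they do the work, as an engineer would, in place of code of your own. Each camera call takes 0.05 s, during which the arm holds its last target.

## Working session

There is one attempt and no reset: what is moved stays moved. The work goes in short steps, Python scripts to look and compute and a tool call to move; the robot and the scene stay as the last step left them, time stands still between calls to the robot, and variables do not carry over. Pictures are saved under pics/ and viewed, and the job is handed in when it is done.

Besides the shell and the picture viewer there is one more tool, called as name([rows], argument=value, ...), one row to a line, values as JSON. carry_out: Moves the arm, as the interface text tells. Its arguments: {"type":"object","properties":{"motion":{"type":"array","items":{"type":"array","items":{"type":"number"}}}},"required":["motion"]}

```bash
ls; mkdir -p pics; python3 - <<'E'
from station import bot
import cv2,numpy as np
s=bot.state();print({k:np.round(v,3) for k,v in s.items()})
for n in("top","side"):
    c=bot.read_camera(n);cv2.imwrite(f"pics/{n}0.png",c["img"][:,:,::-1]);np.savez(f"{n}0.npz",**c)
    print(n,c["intrinsics"].round(1).tolist(),c["extrinsics"].round(3).tolist())
E
```

```text
pics
{'t': np.float64(0.0), 'joint_pos': array([ 1.085,  0.343,  1.525, -0.   ,  1.275, -0.146]), 'qd': array([-0.   , -0.   , -0.001, -0.002,  0.   ,  0.   ]), 'joint_efforts': array([ 1.0000e-03, -4.3367e+01, -2.4601e+01, -0.0000e+00,  8.0000e-03,
        0.0000e+00]), 'tcp_pos': array([0.175, 0.495, 0.231]), 'orientation': array([-5.310e-01, -3.096e+00,  2.000e-03]), 'ft_force': array([-0.538, -0.17 , -0.137]), 'moment': array([-0.014, -0.002, -0.003]), 'finger_gap': np.float64(0.085)}
top [[377.2, 0.0, 258.5], [0.0, 377.2, 189.3], [0.0, 0.0, 1.0]] [[0.155, -0.966, 0.205, 0.421], [-0.988, -0.151, 0.035, -0.014], [-0.003, -0.208, -0.978, 0.905], [0.0, 0.0, 0.0, 1.0]]
side [[355.2, 0.0, 249.9], [0.0, 355.2, 191.9], [0.0, 0.0, 1.0]] [[0.901, -0.24, 0.362, 0.278], [-0.434, -0.455, 0.777, -0.668], [-0.022, -0.857, -0.514, 0.504], [0.0, 0.0, 0.0, 1.0]]
```

View pics/top0.png

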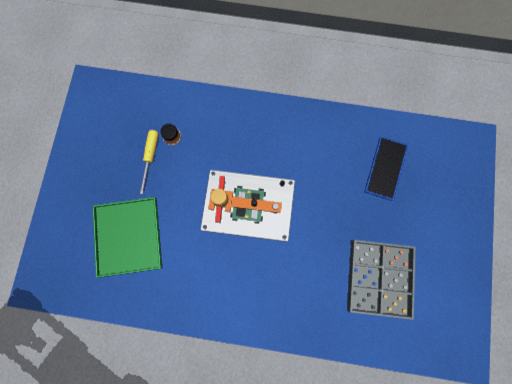

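View pics/side0.png

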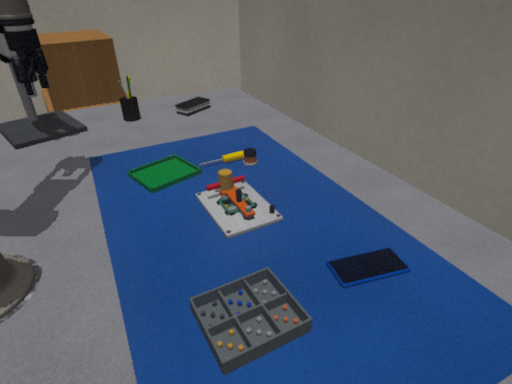

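The top view shows the nut at about (219,198) with its red arms running up and down the image. The post is at (254,203), the pivot near (276,206), the tray centre at (127,237), the jar at (170,134) and the screwdriver at (150,160). Next I'll measure positions.

```bash
cat > h.py <<'E'
import numpy as np,cv2
def load(n): return dict(np.load(n))
def ray(c,uv,z):
    K=c["intrinsics"];T=c["extrinsics"]
    uv=np.atleast_2d(np.asarray(uv,float))
    d=np.c_[(uv[:,0]-K[0,2])/K[0,0],(uv[:,1]-K[1,2])/K[1,1],np.ones(len(uv))]@T[:3,:3].T
    o=T[:3,3]
    return o+d*((z-o[2])/d[:,2])[:,None]
def depthpts(c,m):
    v,u=np.nonzero(m&(c["depth"]>0));K=c["intrinsics"];T=c["extrinsics"];z=c["depth"][v,u]
    p=np.c_[(u-K[0,2])/K[0,0]*z,(v-K[1,2])/K[1,1]*z,z]
    return p@T[:3,:3].T+T[:3,3]
def hsv(c): return cv2.cvtColor(c["img"],cv2.COLOR_RGB2HSV)
def big(m):
    n,l,s,ce=cv2.connectedComponentsWithStats(m.astype(np.uint8));i=1+np.argmax(s[1:,4]);return l==i
E
python3 - <<'E'
from h import *
for n in("top","side"):
    c=load(n+"0.npz");H=hsv(c).astype(int);h,s,v=H[...,0],H[...,1],H[...,2]
    print(n)
    red=((h<4)|(h>174))&(s>200)&(v>100)
    orange=(h>=5)&(h<=13)&(s>180)&(v>100)
    brass=(h>=14)&(h<=24)&(s>100)&(v>90)
    green=(h>55)&(h<75)&(s>150)&(v>50)
    if n=="top":
        roi=np.zeros_like(red);roi[165:245,195:300]=1
    else:
        roi=np.zeros_like(red);roi[160:240,190:285]=1
    for nm,m in(("red",red&roi),("orange",orange&roi),("brass",brass&roi),("tray",big(green))):
        vv,uu=np.nonzero(m);print(nm,m.sum(),uu.mean().round(1),vv.mean().round(1),uu.min(),uu.max(),vv.min(),vv.max())
        p=depthpts(c,m)
        print("  depth mean",p.mean(0).round(4),"z pct",np.percentile(p[:,2],[5,50,95]).round(4))
        r=cv2.minAreaRect(np.c_[uu,vv].astype(np.float32));print("  ",r)
        if nm=="tray": print(ray(c,cv2.boxPoints(r),0.016).round(4).tolist())
    # plate
    w=big((s<40)&(v>170)&roi);ct=cv2.findContours(w.astype(np.uint8),0,2)[0];ct=max(ct,key=cv2.contourArea)
    hull=cv2.convexHull(ct);q=cv2.approxPolyDP(hull,5,True)[:,0]
    print("plate",q.tolist(),ray(c,q,0.012).round(4).tolist())
    x0,y0,x1,y1=(195,160,305,250) if n=="top" else (185,160,290,240)
    cv2.imwrite(f"pics/{n}0z.png",cv2.resize(c["img"][y0:y1,x0:x1,::-1],None,fx=7,fy=6.5,interpolation=cv2.INTER_NEAREST))
E
```

```text
top<stdin>:14: RuntimeWarning: Mean of empty slice.
  ret = ret.dtype.type(ret / rcount)
Traceback (most recent call last):
ValueError: zero-size array to reduction operation minimum which has no identity
```

```bash
ls pics
```

```text
side0.png
top0.png
```

```bash
python3 - <<'E'
from h import *
c=load("top0.npz");H=hsv(c)
for n,u,v in(("red",222,181),("red2",219,216),("or",240,205),("nut",219,197),("tray",127,237),("plate",212,225),("board",250,190)):print(n,c["img"][v,u],H[v,u],c["depth"][v,u])
x0,y0,x1,y1=(195,160,305,250)
cv2.imwrite(f"pics/top0z.png",cv2.resize(c["img"][y0:y1,x0:x1,::-1],None,fx=7,fy=6.5,interpolation=cv2.INTER_NEAREST))
c=load("side0.npz")
x0,y0,x1,y1=(185,160,290,240)
cv2.imwrite(f"pics/side0z.png",cv2.resize(c["img"][y0:y1,x0:x1,::-1],None,fx=7,fy=7,interpolation=cv2.INTER_NEAREST))
E
```

```text
red [221  67  63] [  1 182 221] 0.8774919
red2 [219  72  68] [  1 176 219] 0.86253625
or [221 130  70] [ 12 174 221] 0.886534
nut [223 186 110] [ 20 129 223] 0.8436885
tray [ 73 158  92] [ 67 137 158] 0.8972835
plate [226 227 229] [110   3 229] 0.8952128
board [109 140 112] [ 63  56 140] 0.9069722
```

View pics/top0z.png

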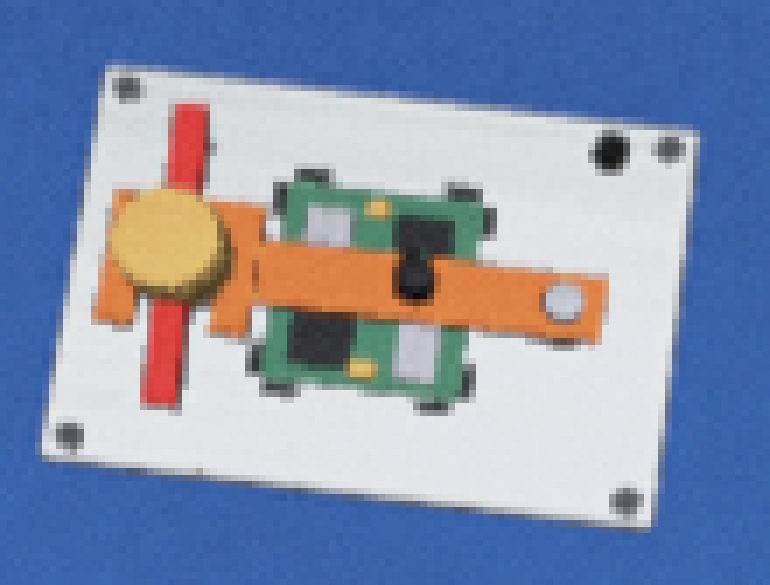

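View pics/side0z.png

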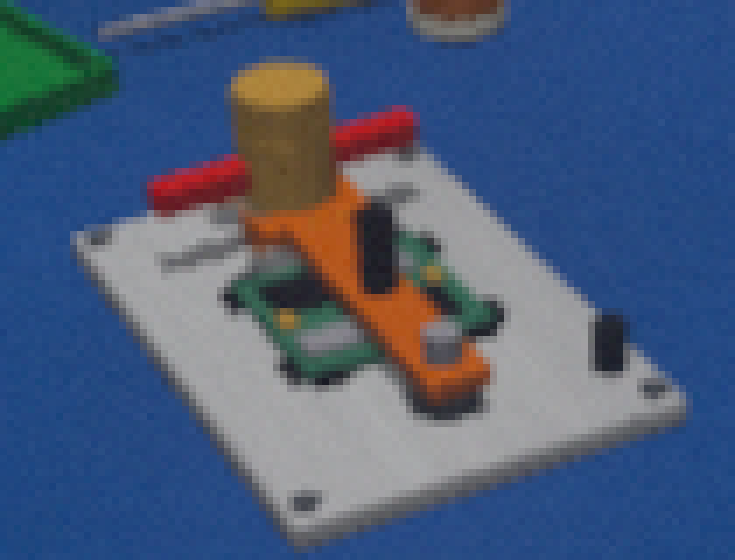

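```bash
cat > m.py <<'E'
from h import *
def masks(c):
    H=hsv(c).astype(int);h,s,v=H[...,0],H[...,1],H[...,2]
    return dict(red=((h<5)|(h>174))&(s>130)&(v>90),orange=(h>=7)&(h<=14)&(s>140)&(v>80),brass=(h>=16)&(h<=24)&(s>80)&(v>80),green=(h>55)&(h<78)&(s>110)&(v>50),white=(s<30)&(v>170))
def roi(m,x0,y0,x1,y1):
    r=np.zeros_like(m);r[y0:y1,x0:x1]=m[y0:y1,x0:x1];return r
E
python3 - <<'E'
from m import *
c=load("top0.npz");M=masks(c);R=(195,160,305,250)
ctr=lambda m:np.array(np.nonzero(m))[::-1].T.mean(0)
red=roi(M["red"],*R);br=roi(M["brass"],*R);br=big(br);org=big(roi(M["orange"],*R))
p=depthpts(c,br);t=p[p[:,2]>p[:,2].max()-0.006];print("brass top depth",p[:,2].max(),t.mean(0),np.ptp(t,0),"ray",ray(c,ctr(br),0.076))
n,l,st,ce=cv2.connectedComponentsWithStats(red.astype(np.uint8));
for i in range(1,n): print("red",st[i],ray(c,ce[i],0.048).round(4),depthpts(c,l==i).mean(0).round(4))
tr=big(M["green"]);v,u=np.nonzero(tr);r=cv2.minAreaRect(np.c_[u,v].astype(np.float32));q=ray(c,cv2.boxPoints(r),0.016);print("tray",q.round(4).tolist(),q.mean(0),np.linalg.norm(q-np.roll(q,1,0),axis=1),depthpts(c,tr).mean(0))
w=big(roi(M["white"],*R));ct=max(cv2.findContours(w.astype(np.uint8),0,2)[0],key=cv2.contourArea)
v,u=np.nonzero(w);q=cv2.boxPoints(cv2.minAreaRect(cv2.convexHull(ct)[:,0].astype(np.float32)));q=ray(c,q,0.012);print("plate",q.round(4).tolist(),q.mean(0),np.linalg.norm(q-np.roll(q,1,0),axis=1))
h2=cv2.approxPolyDP(cv2.convexHull(ct),4,True)[:,0];Q=ray(c,h2,.012);print(h2.tolist(),Q.round(4).tolist())
print("pivot ray (px)",ray(c,[195+565/7-.5,160+301/6.5-.5],0.036).round(4))
print("post top", ray(c,[195+415/7-.5,160+253/6.5-.5],0.062).round(4),"stop",ray(c,[195+610/7-.5,160+152/6.5-.5],0.04).round(4))
for n_,uv,z in(("jar",(170,131),.045),("driver a",(142,192),.01),("driver b",(152,132),.015)):print(n_,ray(c,uv,z).round(3))
c=load("side0.npz");M=masks(c);br=big(roi(M["brass"],210,160,245,195))
print("side: nut top", ray(c,[185+281/7-.5,160+83/7-.5],0.076).round(4))
tr=big(M["green"]);v,u=np.nonzero(tr);r=cv2.approxPolyDP(cv2.convexHull(np.c_[u,v].astype(np.int32)),5,True)[:,0];print("side tray",ray(c,r,0.016).round(3).tolist())
E
```

```text
brass top depth 0.07991528791330649 [0.56515501 0.1019866  0.07632257] [0.03296255 0.03517    0.00596602] ray [[0.56372261 0.10025908 0.076     ]]
red [219 176   5  13  55] [[0.6044 0.1049 0.048 ]] [0.6045 0.105  0.0478]
red [215 206   7  16  74] [[0.5302 0.0993 0.048 ]] [0.5302 0.0993 0.0477]
tray [[0.5129, 0.4115, 0.016], [0.5501, 0.2591, 0.016], [0.3828, 0.2086, 0.016], [0.3475, 0.355, 0.016]] [0.44833055 0.3085442  0.016     ] [0.1748208  0.15683783 0.17480043 0.15063124] [0.44754874 0.31100015 0.00522709]
plate [[0.49, 0.1382, 0.012], [0.6388, 0.1476, 0.012], [0.6445, -0.066, 0.012], [0.4965, -0.0681, 0.012]] [0.56743449 0.03793322 0.012     ] [0.20646533 0.14909117 0.21357576 0.14801841]
[[210, 171], [293, 180], [287, 240], [201, 229]] [[0.6352, 0.1421, 0.012], [0.644, -0.0614, 0.012], [0.4982, -0.0672, 0.012], [0.4924, 0.1375, 0.012]]
pivot ray (px) [[ 0.5704 -0.0276  0.036 ]]
post top [[0.5752 0.0234 0.062 ]] stop [[ 0.626  -0.0345  0.04  ]]
jar [[0.71  0.25  0.045]]
driver a [[0.559 0.296 0.01 ]]
driver b [[0.711 0.303 0.015]]
side: nut top [[0.566 0.103 0.076]]
side tray [[0.546, 0.261, 0.016], [0.391, 0.197, 0.016], [0.346, 0.331, 0.016], [0.504, 0.396, 0.016]]
```

```bash
cat > g.py <<'E'
from station import bot
import numpy as np,sys
from scipy.spatial.transform import Rotation as R
def go(tx,ty,tz,psi=None):
    s=bot.state();M=R.from_rotvec(s["orientation"]).as_matrix()
    cur=np.degrees(np.arctan2(M[1,1],M[0,1]))
    print("t",round(s["t"],2),"tcp",s["tcp_pos"].round(4),"psi",cur.round(2),"tilt",np.degrees(np.arccos(-M[2,2])).round(2),"q",np.round(s["joint_pos"],2),"F",s["ft_force"].round(1),"m",s["moment"].round(2),"gap",round(float(s["finger_gap"]),4))
    if tx is not None:
        print("shift tool mm",(1000*M.T@(np.array([tx,ty,tz])-s["tcp_pos"])).round(1), "rz", None if psi is None else round(-((psi-cur+180)%360-180),1))
if __name__=="__main__":
    a=[float(x) for x in sys.argv[1:]]
    go(*(a if a else [None]*3))
E
python3 g.py .5655 .1023 .15 -85.7
python3 - <<'E'
from m import *
c=load("top0.npz");M=masks(c);red=roi(M["red"],195,160,305,250)
n,l,st,ce=cv2.connectedComponentsWithStats(red.astype(np.uint8))
v,u=np.nonzero(red);P=ray(c,np.c_[u,v],.048)[:,:2]
(vx,vy,x0,y0)=cv2.fitLine(P.astype(np.float32),cv2.DIST_L2,0,.01,.01).ravel();d=np.array([vx,vy])*np.sign(vx);t=(P-[x0,y0])@d
print("dir yaw",np.arctan2(d[1],d[0]),"len",np.ptp(t),"mid",np.array([x0,y0])+d*(t.max()+t.min())/2)
E
```

```text
t 0.1 tcp [0.1748 0.4947 0.2307] psi 70.53 tilt 0.08 q [ 1.08  0.34  1.52  0.    1.28 -0.15] F [-0.4 -0.1  0.1] m [ 0.   -0.02  0.03] gap 0.0857
shift tool mm [-499.2 -239.6   80.9] rz 156.2
dir yaw 0.0773413 len 0.10651756934166601 mid [0.56607559 0.10202647]
```

carry_out([
  [-0.036,-0.017,0.006,0,0,0,1],
  [-0.036,-0.017,0.006,0,0,0,1],
  [-0.036,-0.017,0.006,0,0,0,1],
  [-0.036,-0.017,0.006,0,0,0,1],
  [-0.036,-0.017,0.006,0,0,0,1],
  [-0.036,-0.017,0.006,0,0,0,1],
  [-0.036,-0.017,0.006,0,0,0,1],
  [-0.036,-0.017,0.006,0,0,0,1],
  [-0.036,-0.017,0.006,0,0,0,1],
  [-0.036,-0.017,0.006,0,0,0,1],
])

```text
t: 1.1
tcp_pos: [0.4585, 0.2134, 0.1708]
orientation: [-0.531, -3.096, 0.0]
ft_force: [0.9, 0.1, -0.1]
finger_gap: 0.0854
```

```bash
python3 g.py .5655 .1023 .15 -85.7
```

```text
t 1.1 tcp [0.4585 0.2134 0.1708] psi 70.52 tilt 0.03 q [ 0.28  0.37  1.67  0.    1.11 -0.95] F [ 0.9  0.1 -0.1] m [-0.01  0.02  0.06] gap 0.0854
shift tool mm [-137.9  -69.    20.8] rz 156.2
```

carry_out([
  [-0.034,-0.016,0.005,0,0,0,1],
  [-0.034,-0.016,0.005,0,0,0,1],
  [-0.034,-0.016,0.005,0,0,0,1],
  [-0.034,-0.016,0.005,0,0,0,1],
  [0,0,0,0,0,8.5,1],
  [0,0,0,0,0,8.5,1],
  [0,0,0,0,0,8.5,1],
  [0,0,0,0,0,8.5,1],
  [0,0,0,0,0,8.5,1],
  [0,0,0,0,0,8.5,1],
])

```text
t: 2.1
tcp_pos: [0.5643, 0.109, 0.1508]
orientation: [-1.82, -2.56, 0.001]
ft_force: [0.0, -0.8, -0.2]
finger_gap: 0.0855
```

carry_out([
  [0,0,0,0,0,8.5,1],
  [0,0,0,0,0,8.5,1],
  [0,0,0,0,0,8.5,1],
  [0,0,0,0,0,8.5,1],
  [0,0,0,0,0,8.5,1],
  [0,0,0,0,0,8.5,1],
  [0,0,0,0,0,8.5,1],
  [0,0,0,0,0,8.5,1],
  [0,0,0,0,0,8.5,1],
  [0,0,0,0,0,8.5,1],
])

```text
t: 3.1
tcp_pos: [0.5643, 0.109, 0.1508]
orientation: [-3.072, -0.658, 0.002]
ft_force: [0.2, 0.1, 0.1]
finger_gap: 0.0852
```

```bash
python3 g.py .5660 .1022 .042 -85.6
```

```text
t 3.1 tcp [0.5643 0.109  0.1508] psi -65.82 tilt 0.06 q [0.06 0.51 1.5  0.   1.14 1.21] F [0.2 0.1 0.1] m [0.01 0.02 0.01] gap 0.0852
shift tool mm [ -1.2   7.  108.8] rz 19.8
```

carry_out([
  [-0.0012,0.007,0,0,0,0,1],
  [0,0,0,0,0,6.6,1],
  [0,0,0,0,0,6.6,1],
  [0,0,0,0,0,6.6,1],
  [0,0,0.025,0,0,0,1],
  [0,0,0.025,0,0,0,1],
  [0,0,0.025,0,0,0,1],
  [0,0,0.015,0,0,0,1],
  [0,0,0.01,0,0,0,1],
  [0,0,0,0,0,0,1],
])

```text
t: 4.1
tcp_pos: [0.5657, 0.1018, 0.0499]
orientation: [-3.139, -0.133, 0.004]
ft_force: [0.3, -0.1, 0.4]
finger_gap: 0.0856
```

```bash
python3 g.py .5660 .1022 .042 -85.6; python3 - <<'E'
from m import *
from station import bot
c=bot.read_camera("side");x0,y0,x1,y1=185,130,290,230
cv2.imwrite("pics/s1.png",cv2.resize(c["img"][y0:y1,x0:x1,::-1],None,fx=6,fy=6,interpolation=cv2.INTER_CUBIC))
E
```

```text
t 4.1 tcp [0.5657 0.1018 0.0499] psi -85.15 tilt 0.16 q [0.04 0.63 1.6  0.   0.92 1.53] F [ 0.3 -0.1  0.4] m [0.07 0.   0.01] gap 0.0856
shift tool mm [ 0.4 -0.3  7.9] rz 0.4
```

View pics/s1.png

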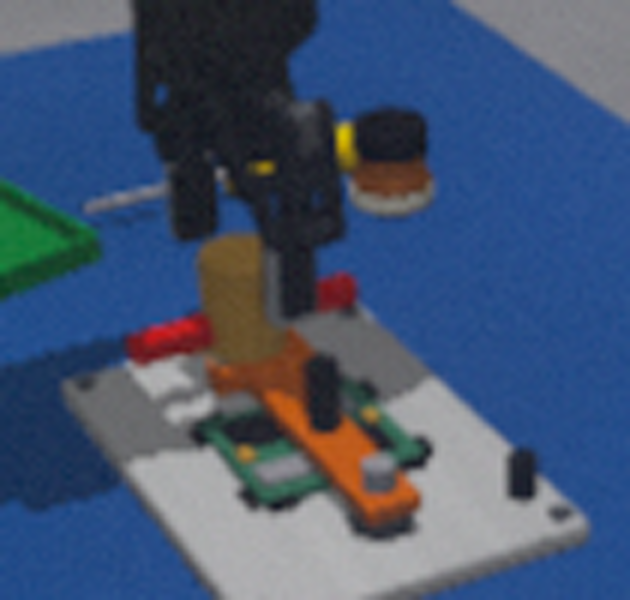

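The fingers straddle the hub, one in front at about (290,280) in the crop and one behind the nut. I'll lower a little and close.

carry_out([
  [0.0003,0,0.006,0,0,0,1],
  [0,0,0,0,0,0,0.4],
  [0,0,0,0,0,0,0.4],
  [0,0,0,0,0,0,0.4],
  [0,0,0,0,0,0,0.35],
  [0,0,0,0,0,0,0.3],
  [0,0,0,0,0,0,0.2],
  [0,0,0,0,0,0,0.2],
  [0,0,0,0,0,0,0.2],
])

```text
t: 5.05
tcp_pos: [0.5671, 0.1023, 0.0459]
orientation: [-3.139, -0.13, -0.002]
ft_force: [0.3, 0.6, 5.6]
finger_gap: 0.0345
```

```bash
python3 g.py .5660 .1022 .042 -85.6
```

```text
t 5.05 tcp [0.5671 0.1023 0.0459] psi -85.27 tilt 0.07 q [0.05 0.64 1.6  0.   0.91 1.53] F [0.3 0.6 5.6] m [-0.01  0.14  0.  ] gap 0.0345
shift tool mm [-1.1 -0.   3.9] rz 0.3
```

carry_out([
  [0,0,0,0,0,0,0.2],
  [0,0,-0.0004,0,0,-8,0.2],
  [0,0,-0.0004,0,0,-8,0.2],
  [0,0,-0.0004,0,0,-8,0.2],
  [0,0,-0.0004,0,0,-8,0.2],
])

```text
t: 5.55
tcp_pos: [0.5668, 0.1026, 0.0469]
orientation: [-2.978, -0.998, -0.001]
ft_force: [0.4, 1.8, 1.0]
finger_gap: 0.0349
```

```bash
python3 g.py .5660 .1022 .042 -85.6
```

```text
t 5.55 tcp [0.5668 0.1026 0.0469] psi -52.95 tilt 0.04 q [0.05 0.63 1.6  0.   0.91 0.97] F [0.4 1.8 1. ] m [ 0.4  -0.02 -0.01] gap 0.0349
shift tool mm [-0.9 -0.1  4.9] rz 32.7
```

Turning smoothly with low forces. I'll continue.

carry_out([
  [0,0,-0.0004,0,0,-8,0.2],
  [0,0,-0.0004,0,0,-8,0.2],
  [0,0,-0.0004,0,0,-8,0.2],
  [0,0,-0.0004,0,0,-8,0.2],
  [0,0,-0.0004,0,0,-8,0.2],
  [0,0,-0.0004,0,0,-8,0.2],
  [0,0,-0.0004,0,0,-8,0.2],
  [0,0,-0.0004,0,0,-8,0.2],
])

```text
t: 6.35
tcp_pos: [0.5665, 0.1031, 0.0501]
orientation: [-1.996, -2.424, -0.001]
ft_force: [-1.0, 3.7, 1.4]
finger_gap: 0.0348
```

```bash
python3 g.py; python3 - <<'E'
from m import *
from station import bot
c=bot.read_camera("side");x0,y0,x1,y1=185,130,290,230
cv2.imwrite("pics/s2.png",cv2.resize(c["img"][y0:y1,x0:x1,::-1],None,fx=6,fy=6,interpolation=cv2.INTER_CUBIC))
E
```

```text
t 6.35 tcp [0.5665 0.1031 0.0501] psi 11.05 tilt 0.08 q [ 0.05  0.63  1.6   0.    0.92 -0.15] F [-1.   3.7  1.4] m [0.69 0.21 0.01] gap 0.0348
```

View pics/s2.png

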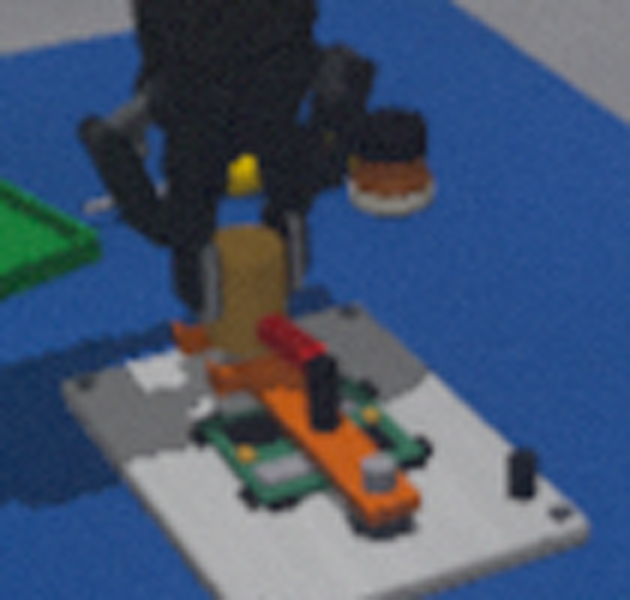

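The nut has turned with the gripper. One red arm now points along the clamp at (295,340) in the crop and stays short of the post at (320,390).

carry_out([
  [0,0,-0.0004,0,0,-8,0.2],
  [0,0,-0.0004,0,0,-8,0.2],
  [0,0,-0.0004,0,0,-8,0.2],
  [0,0,-0.0004,0,0,-8,0.2],
  [0,0,-0.0004,0,0,-8,0.2],
  [0,0,-0.0004,0,0,-8,0.2],
  [0,0,-0.0004,0,0,-8,0.2],
  [0,0,-0.0004,0,0,-8,0.2],
  [0,0,-0.0004,0,0,-8,0.2],
  [0,0,-0.0004,0,0,-8,0.2],
])

```text
t: 7.4
tcp_pos: [0.566, 0.1026, 0.054]
orientation: [0.025, -3.14, -0.001]
ft_force: [-2.5, 2.2, 2.6]
finger_gap: 0.0343
```

carry_out([
  [0,0,-0.0004,0,0,-8,0.2],
  [0,0,-0.0004,0,0,-8,0.2],
  [0,0,-0.0004,0,0,-8,0.2],
  [0,0,-0.0004,0,0,-8,0.2],
  [0,0,-0.0004,0,0,-8,0.2],
  [0,0,-0.0004,0,0,-8,0.2],
  [0,0,-0.0004,0,0,-8,0.2],
  [0,0,-0.0004,0,0,-8,0.2],
  [0,0,0,0,0,0,0.2],
])

```text
t: 8.3
tcp_pos: [0.5663, 0.1021, 0.0572]
orientation: [1.68, -2.654, -0.001]
ft_force: [-1.2, -0.2, 3.4]
finger_gap: 0.0348
```

```bash
python3 g.py
```

```text
t 8.3 tcp [0.5663 0.1021 0.0572] psi 154.68 tilt 0.05 q [ 0.05  0.62  1.59 -0.    0.93 -2.65] F [-1.2 -0.2  3.4] m [-0.07  0.35 -0.03] gap 0.0348
```

carry_out([
  [0,0,0,0,0,0,0.6],
  [0,0,0,0,0,0,1],
  [0,0,0,0,0,0,1],
  [0,0,0,0,0,0,1],
  [0,0,0,0,0,0,1],
  [0,0,-0.01,0,0,0,1],
  [0,0,0,0,0,8.5,1],
  [0,0,0,0,0,8.5,1],
  [0,0,0,0,0,8.5,1],
  [0,0,0,0,0,8.5,1],
])

```text
t: 9.3
tcp_pos: [0.567, 0.1023, 0.0682]
orientation: [-0.822, 3.031, -0.0]
ft_force: [-0.3, -0.2, 0.7]
finger_gap: 0.0854
```

carry_out([
  [0,0,0,0,0,8.5,1],
  [0,0,0,0,0,8.5,1],
  [0,0,0,0,0,8.5,1],
  [0,0,0,0,0,8.5,1],
  [0,0,0,0,0,8.5,1],
  [0,0,0,0,0,8.5,1],
  [0,0,0,0,0,8.5,1],
  [0,0,0,0,0,8.5,1],
  [0,0,0,0,0,8.5,1],
  [0,0,0,0,0,8.5,1],
])

```text
t: 10.3
tcp_pos: [0.567, 0.1023, 0.0682]
orientation: [1.441, 2.791, 0.001]
ft_force: [0.3, 1.4, -0.4]
finger_gap: 0.0855
```

carry_out([
  [0,0,0,0,0,8.5,1],
  [0,0,0,0,0,8.5,1],
  [0,0,0,0,0,8.5,1],
  [0,0,0,0,0,8.5,1],
  [0,0,0,0,0,8.5,1],
  [0,0,0,0,0,8.5,1],
  [0,0,0,0,0,8.5,1],
  [0,0,0,0,0,1.5,1],
  [0,0,0,0,0,0,1],
])

```text
t: 11.2
tcp_pos: [0.567, 0.1022, 0.0678]
orientation: [2.651, 1.685, 0.001]
ft_force: [-0.4, 0.6, -0.7]
finger_gap: 0.0853
```

```bash
python3 g.py .566 .1025 .057 -25.3; python3 - <<'E'
from m import *
from station import bot
c=bot.read_camera("side");x0,y0,x1,y1=185,130,290,230
cv2.imwrite("pics/s3.png",cv2.resize(c["img"][y0:y1,x0:x1,::-1],None,fx=6,fy=6,interpolation=cv2.INTER_CUBIC))
E
```

```text
t 11.2 tcp [0.567  0.1022 0.0678] psi -25.12 tilt 0.04 q [0.05 0.61 1.58 0.   0.95 0.48] F [-0.4  0.6 -0.7] m [-0.02 -0.03  0.02] gap 0.0853
shift tool mm [-0.2 -1.  10.8] rz 0.2
```

View pics/s3.png

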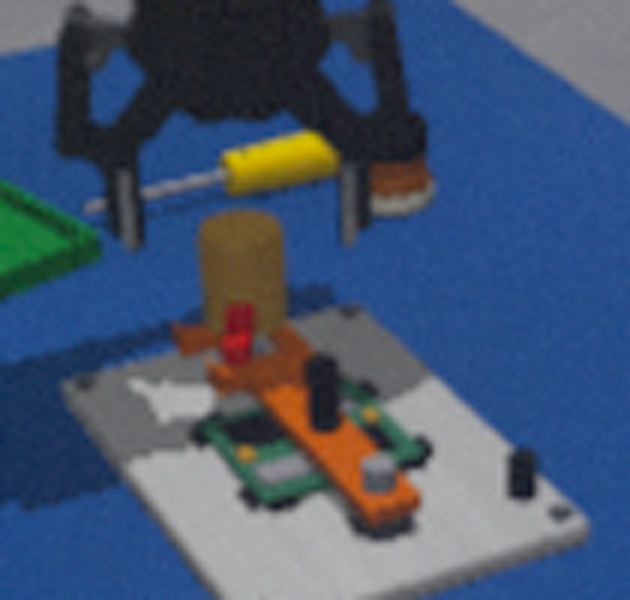

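The nut is upright and has risen. A red arm points at the camera at (238,330), and the jaws straddle the nut square to the arms. Regrasping.

carry_out([
  [0,-0.0005,0.012,0,0,0,1],
  [0,0,0,0,0,0,0.4],
  [0,0,0,0,0,0,0.4],
  [0,0,0,0,0,0,0.3],
  [0,0,0,0,0,0,0.2],
  [0,0,0,0,0,0,0.2],
  [0,0,0,0,0,0,0.2],
  [0,0,0,0,0,0,0.2],
  [0,0,0,0,0,0,0.2],
])

```text
t: 12.15
tcp_pos: [0.5665, 0.1025, 0.0555]
orientation: [2.653, 1.682, 0.001]
ft_force: [1.1, 0.2, 1.1]
finger_gap: 0.0347
```

carry_out([
  [0,0,-0.0004,0,0,-8,0.2],
  [0,0,-0.0004,0,0,-8,0.2],
  [0,0,-0.0004,0,0,-8,0.2],
  [0,0,-0.0004,0,0,-8,0.2],
  [0,0,-0.0004,0,0,-8,0.2],
  [0,0,-0.0004,0,0,-8,0.2],
  [0,0,-0.0004,0,0,-8,0.2],
  [0,0,-0.0004,0,0,-8,0.2],
  [0,0,-0.0004,0,0,-8,0.2],
  [0,0,-0.0002,0,0,-4,0.2],
])

```text
t: 13.15
tcp_pos: [0.5666, 0.1029, 0.0594]
orientation: [1.048, 2.961, 0.002]
ft_force: [1.0, 2.3, 3.0]
finger_gap: 0.0349
```

```bash
python3 g.py
```

```text
t 13.15 tcp [0.5666 0.1029 0.0594] psi 51.0 tilt 0.07 q [ 0.05  0.62  1.59  0.    0.93 -0.84] F [1.  2.3 3. ] m [ 0.39 -0.08 -0.07] gap 0.0349
```

carry_out([
  [0,0,-0.001,0,0,0,0.2],
  [0,0,-0.001,0,0,0,0.2],
  [0,0,-0.001,0,0,0,0.2],
  [0,0,-0.001,0,0,0,0.2],
])

```text
t: 13.55
tcp_pos: [0.5661, 0.1023, 0.063]
orientation: [-1.057, -2.958, 0.0]
ft_force: [-0.7, -0.1, -1.2]
finger_gap: 0.0348
```

```bash
python3 g.py
```

```text
t 13.55 tcp [0.5661 0.1023 0.063 ] psi 50.68 tilt 0.03 q [ 0.05  0.61  1.59 -0.    0.94 -0.84] F [-0.7 -0.1 -1.2] m [0.04 0.02 0.02] gap 0.0348
```

Weight only on the wrist, so the nut is free. I'll lift it and carry it to the tray.

carry_out([
  [0,0,-0.01,0,0,0,0.2],
  [0,0,-0.02,0,0,0,0.2],
  [0,0,-0.03,0,0,0,0.2],
  [0,0,-0.02,0,0,0,0.2],
  [0,0,0,0,0,8.5,0.2],
  [0,0,0,0,0,8.5,0.2],
  [0,0,0,0,0,8.5,0.2],
  [0,0,0,0,0,8.5,0.2],
  [0,0,0,0,0,0,0.2],
])

```text
t: 14.45
tcp_pos: [0.5664, 0.1024, 0.1438]
orientation: [1.876, 2.519, 0.001]
ft_force: [-0.4, -0.4, -1.3]
finger_gap: 0.0349
```

```bash
python3 g.py .448 .309 .08 17; python3 - <<'E'
from m import *
from station import bot
c=bot.read_camera("side");x0,y0,x1,y1=120,90,290,230
cv2.imwrite("pics/s4.png",cv2.resize(c["img"][y0:y1,x0:x1,::-1],None,fx=4,fy=4,interpolation=cv2.INTER_CUBIC))
E
```

```text
t 14.45 tcp [0.5664 0.1024 0.1438] psi 16.64 tilt 0.04 q [ 0.05  0.51  1.51  0.    1.12 -0.24] F [-0.4 -0.4 -1.3] m [ 0.03 -0.03  0.03] gap 0.0349
shift tool mm [231.8 -54.3  63.8] rz -0.4
```

View pics/s4.png

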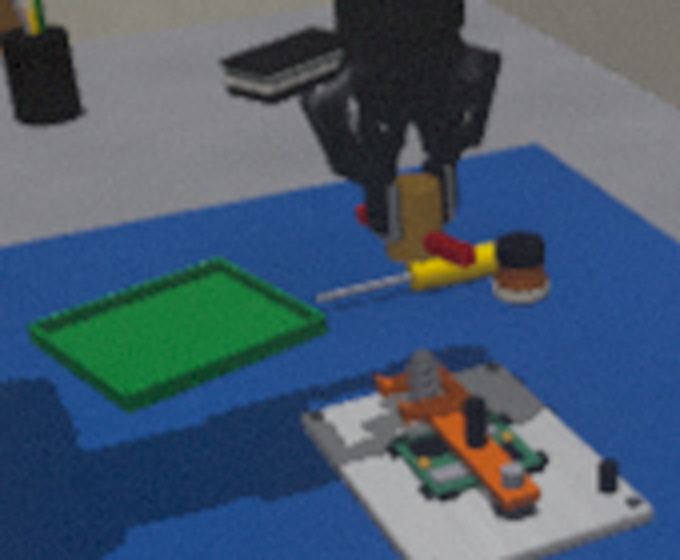

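The nut is held upright at (415,215), the bare stud shows at (425,370), and the clamp hasn't moved. Next: over to the tray.

carry_out([
  [0.039,-0.009,0,0,0,0,0.2],
  [0.039,-0.009,0,0,0,0,0.2],
  [0.039,-0.009,0,0,0,0,0.2],
  [0.039,-0.009,0.01,0,0,0,0.2],
  [0.039,-0.009,0.01,0,0,0,0.2],
  [0.037,-0.009,0.01,0,0,0,0.2],
  [0,0,0.02,0,0,0,0.2],
  [0,0,0.02,0,0,0,0.2],
  [0,0,0.02,0,0,0,0.2],
  [0,0,0,0,0,0,0.2],
])

```text
t: 15.5
tcp_pos: [0.4462, 0.3084, 0.0511]
orientation: [-1.869, -2.523, 0.007]
ft_force: [0.3, 0.7, -1.7]
finger_gap: 0.0346
```

```bash
python3 g.py .448 .309 .0176 17; python3 - <<'E'
from m import *
from station import bot
for n,(x0,y0,x1,y1) in(("side",(100,90,270,230)),("top",(70,160,230,300))):
    c=bot.read_camera(n)
    cv2.imwrite(f"pics/{n}5.png",cv2.resize(c["img"][y0:y1,x0:x1,::-1],None,fx=4,fy=4,interpolation=cv2.INTER_CUBIC))
E
```

```text
t 15.5 tcp [0.4462 0.3084 0.0511] psi 16.94 tilt 0.28 q [0.46 0.58 1.69 0.   0.87 0.17] F [ 0.3  0.7 -1.7] m [-0.01 -0.03 -0.03] gap 0.0346
shift tool mm [ 0.   2.1 33.5] rz -0.1
```

View pics/side5.png

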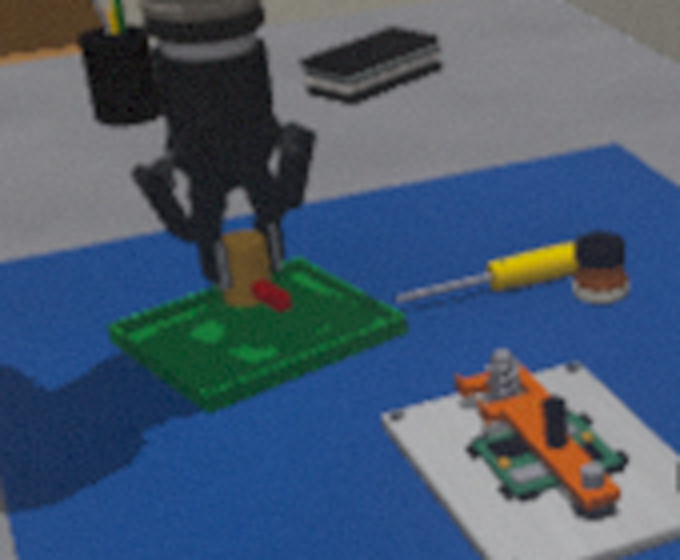

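View pics/top5.png

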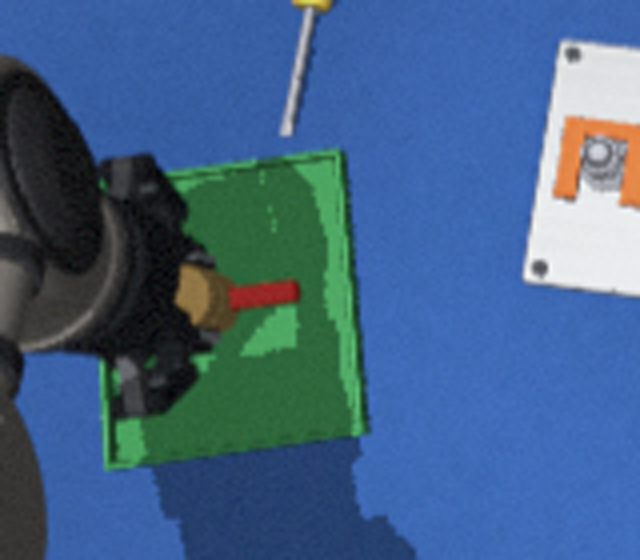

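The nut hangs over the middle of the tray with its visible arm well inside the wall. Lowering now.

carry_out([
  [0,0.002,0.01,0,0,0,0.2],
  [0,0,0.01,0,0,0,0.2],
  [0,0,0.007,0,0,0,0.2],
  [0,0,0.002,0,0,0,0.2],
  [0,0,0.001,0,0,0,0.2],
  [0,0,0,0,0,0,0.2],
])

```text
t: 16.2
tcp_pos: [0.4498, 0.3097, 0.0231]
orientation: [1.874, 2.521, 0.0]
ft_force: [0.7, 0.9, -1.1]
finger_gap: 0.0345
```

```bash
python3 g.py .448 .309 .0176 17
```

```text
t 16.2 tcp [0.4498 0.3097 0.0231] psi 16.74 tilt 0.0 q [0.46 0.63 1.7  0.   0.81 0.17] F [ 0.7  0.9 -1.1] m [-0.    0.02 -0.02] gap 0.0345
shift tool mm [-0.2 -1.9  5.5] rz -0.3
```

carry_out([
  [0,0,0.002,0,0,0,0.2],
  [0,0,0.001,0,0,0,0.2],
  [0,0,0.001,0,0,0,0.2],
  [0,0,0,0,0,0,0.2],
])

```text
t: 16.6
tcp_pos: [0.4497, 0.3097, 0.0191]
orientation: [1.874, 2.521, 0.0]
ft_force: [-0.1, -1.0, -1.1]
finger_gap: 0.0345
```

```bash
python3 g.py .448 .309 .0176 17
```

```text
t 16.6 tcp [0.4497 0.3097 0.0191] psi 16.74 tilt 0.01 q [0.46 0.64 1.71 0.   0.8  0.17] F [-0.1 -1.  -1.1] m [0.01 0.04 0.02] gap 0.0345
shift tool mm [-0.2 -1.8  1.5] rz -0.3
```

carry_out([
  [0,0,0.0005,0,0,0,0.2],
  [0,0,0.0005,0,0,0,0.2],
  [0,0,0.0005,0,0,0,0.2],
  [0,0,0,0,0,0,0.2],
])

```text
t: 17.0
tcp_pos: [0.4498, 0.3097, 0.0188]
orientation: [1.874, 2.521, 0.001]
ft_force: [-2.9, -1.8, 10.3]
finger_gap: 0.0348
```

```bash
python3 g.py .448 .309 .0176 17
```

```text
t 17.0 tcp [0.4498 0.3097 0.0188] psi 16.74 tilt 0.04 q [ 0.46  0.64  1.71 -0.    0.8   0.17] F [-2.9 -1.8 10.3] m [-0.28  0.65  0.03] gap 0.0348
shift tool mm [-0.1 -1.9  1.2] rz -0.3
```

Touchdown, with about 10 N of contact force. Releasing.

carry_out([
  [0,0,-0.001,0,0,0,0.5],
  [0,0,0,0,0,0,0.7],
  [0,0,0,0,0,0,1],
  [0,0,0,0,0,0,1],
  [0,0,0,0,0,0,1],
  [0,0,-0.02,0,0,0,1],
  [0,0,-0.03,0,0,0,1],
  [0,0,-0.04,0,0,0,1],
  [0,0,-0.04,0,0,0,1],
  [0,0,0,0,0,0,1],
])

```text
t: 18.0
tcp_pos: [0.4525, 0.3111, 0.1541]
orientation: [1.872, 2.517, 0.015]
ft_force: [0.1, -0.7, 0.2]
finger_gap: 0.0856
```

```bash
python3 g.py .47 .023 .15 94; python3 - <<'E'
from m import *
from station import bot
for n,(x0,y0,x1,y1) in(("side",(100,90,290,240)),("top",(80,160,300,300))):
    c=bot.read_camera(n)
    np.savez(n+"6.npz",**c)
    cv2.imwrite(f"pics/{n}6.png",cv2.resize(c["img"][y0:y1,x0:x1,::-1],None,fx=3.5,fy=3.5,interpolation=cv2.INTER_CUBIC))
    m=big(masks(c)["brass"][:, :] & roi(np.ones(c["depth"].shape,bool),80,120,180,280));p=depthpts(c,m);print(n,m.sum(),p.mean(0).round(4),p.max(0).round(4))
E
```

```text
t 18.0 tcp [0.4525 0.3111 0.1541] psi 16.74 tilt 0.61 q [0.46 0.45 1.58 0.   1.1  0.17] F [ 0.1 -0.7  0.2] m [0.03 0.   0.04] gap 0.0856
shift tool mm [-281.   -66.2    2.9] rz -77.3
side 160 [0.4457 0.2973 0.0371] [0.4651 0.3199 0.0534]
top 248 [0.4493 0.3063 0.0463] [0.467  0.3509 0.0543]
```

View pics/side6.png

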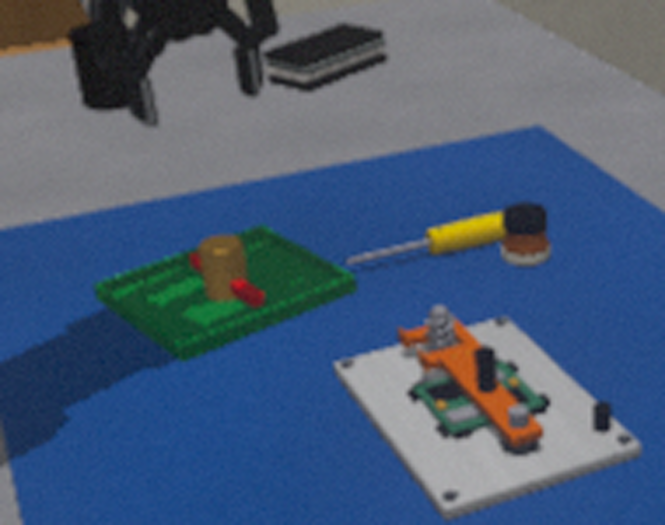

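View pics/top6.png

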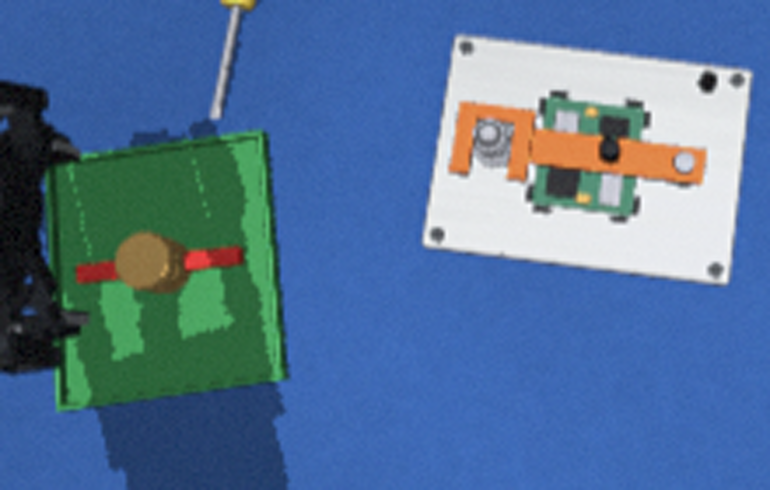

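The nut stands upright on the tray floor: its top is at about 0.050 to 0.054 m, matching the expected 0.050 m. The board and clamp are untouched. Next is the clamp: I'll sweep the shut fingers along an arc of 50 mm radius about the pivot, starting on the robot side of the post.

```bash
python3 g.py .5403 .0124 .15 127; python3 - <<'E'
from m import *
c=load("top6.npz")
f=lambda x,y:[80+x/3.5-.4,160+y/3.5-.4]
print("stud",ray(c,f(491,134),.057),"pivot",ray(c,f(684,161),.036),ray(c,f(684,161),.030),"post",ray(c,f(609,149),.062))
print("stop depth", depthpts(c,roi(np.ones((384,512),bool),281,182,284,185)).round(3).tolist()[:9:2])
print("pivot depth", depthpts(c,roi(np.ones((384,512),bool),274,205,277,208)).mean(0).round(4))
E
```

```text
t 18.1 tcp [0.45   0.3098 0.1494] psi 16.73 tilt 0.12 q [0.46 0.46 1.59 0.   1.1  0.17] F [-0.3 -0.4  0.5] m [-0.01 -0.01 -0.02] gap 0.0856
shift tool mm [-310.8    0.9   -0.8] rz -110.3
stud [[0.56541745 0.10040344 0.057     ]] pivot [[ 0.5707894  -0.02710623  0.036     ]] [[ 0.57182076 -0.02719535  0.03      ]] post [[0.56662023 0.02243057 0.062     ]]
stop depth [[0.631, -0.033, 0.027], [0.631, -0.038, 0.031], [0.628, -0.036, 0.03], [0.625, -0.034, 0.031], [0.626, -0.038, 0.032]]
pivot depth [ 0.5688 -0.0268  0.0419]
```

carry_out([
  [-0.039,0,0,0,0,0,0],
  [-0.039,0,0,0,0,0,0],
  [-0.039,0,0,0,0,0,0],
  [-0.039,0,0,0,0,0,0],
  [-0.039,0,0,0,0,0,0],
  [-0.039,0,0,0,0,0,0],
  [-0.039,0,0,0,0,0,0],
  [-0.038,0.001,0,0,0,0,0],
  [0,0,0,0,0,-8.5,0],
  [0,0,0,0,0,-8.5,0],
])

```text
t: 19.1
tcp_pos: [0.5394, 0.0107, 0.1465]
orientation: [-1.475, -2.77, 0.002]
ft_force: [-0.2, 0.2, 0.4]
finger_gap: 0.0001
```

carry_out([
  [0,0,0,0,0,-8.5,0],
  [0,0,0,0,0,-8.5,0],
  [0,0,0,0,0,-8.5,0],
  [0,0,0,0,0,-8.5,0],
  [0,0,0,0,0,-8.5,0],
  [0,0,0,0,0,-8.5,0],
  [0,0,0,0,0,-8.5,0],
  [0,0,0,0,0,-8.5,0],
  [0,0,0,0,0,-8.5,0],
  [0,0,0,0,0,-8.5,0],
])

```text
t: 20.1
tcp_pos: [0.5391, 0.0122, 0.1467]
orientation: [0.788, -3.038, -0.002]
ft_force: [0.5, 0.6, 0.2]
finger_gap: -0.0002
```

```bash
python3 g.py .5403 .0124 .042 127
```

```text
t 20.1 tcp [0.5391 0.0122 0.1467] psi 119.08 tilt 0.21 q [-0.12  0.45  1.6   0.    1.09 -2.2 ] F [0.5 0.6 0.2] m [0.01 0.03 0.02] gap -0.0002
shift tool mm [ -1.4  -0.6 104.6] rz -7.9
```

carry_out([
  [-0.001,-0.0005,0,0,0,-8,0],
  [0,0,0.03,0,0,0,0],
  [0,0,0.03,0,0,0,0],
  [0,0,0.025,0,0,0,0],
  [0,0,0.015,0,0,0,0],
  [0,0,0.004,0,0,0,0],
  [0,0,0,0,0,0,0],
])

```text
t: 20.8
tcp_pos: [0.5403, 0.0123, 0.0432]
orientation: [0.989, -2.979, -0.002]
ft_force: [0.4, -0.1, 0.4]
finger_gap: -0.0002
```

```bash
python3 g.py .5403 .0124 .042 127; python3 - <<'E'
from m import *
from station import bot
c=bot.read_camera("side");x0,y0,x1,y1=185,130,290,230
cv2.imwrite("pics/s7.png",cv2.resize(c["img"][y0:y1,x0:x1,::-1],None,fx=6,fy=6,interpolation=cv2.INTER_CUBIC))
E
```

```text
t 20.8 tcp [0.5403 0.0123 0.0432] psi 126.73 tilt 0.18 q [-0.12  0.59  1.7   0.    0.85 -2.33] F [ 0.4 -0.1  0.4] m [ 0.09 -0.    0.05] gap -0.0002
shift tool mm [-0.1  0.1  1.2] rz -0.3
```

View pics/s7.png

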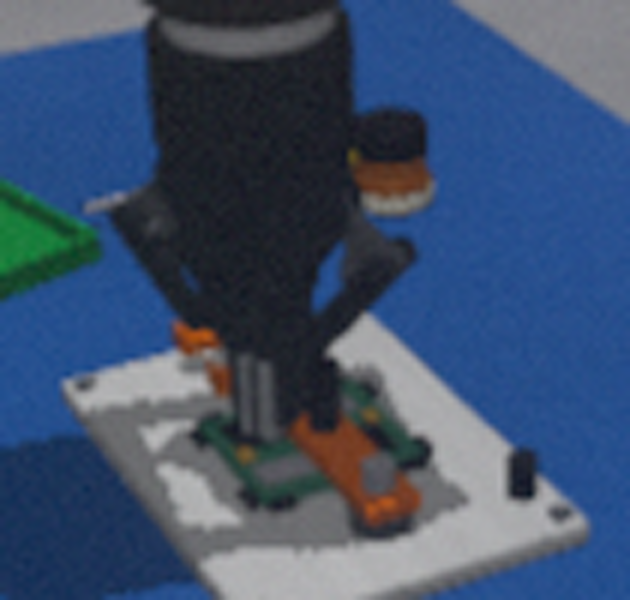

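The shut fingers at (265,400) are beside the post at (322,390), on the robot side. Sweeping.

carry_out([
  [-0.0052,-0.0003,0,0,0,6,0],
  [-0.0052,-0.0003,0,0,0,6,0],
  [-0.0052,-0.0003,0,0,0,6,0],
  [-0.0052,-0.0003,0,0,0,6,0],
  [-0.0052,-0.0003,0,0,0,6,0],
  [-0.0052,-0.0003,0,0,0,6,0],
  [-0.0052,-0.0003,0,0,0,6,0],
])

```text
t: 21.55
tcp_pos: [0.5753, 0.0213, 0.0455]
orientation: [-0.151, -3.137, 0.001]
ft_force: [-4.7, -2.8, 1.7]
finger_gap: 0.0003
```

```bash
python3 g.py; python3 - <<'E'
from m import *
from station import bot
c=bot.read_camera("side");x0,y0,x1,y1=185,130,290,230
cv2.imwrite("pics/s8.png",cv2.resize(c["img"][y0:y1,x0:x1,::-1],None,fx=6,fy=6,interpolation=cv2.INTER_CUBIC))
E
```

```text
t 21.55 tcp [0.5753 0.0213 0.0455] psi 84.49 tilt 0.05 q [-0.1   0.64  1.6  -0.    0.91 -1.57] F [-4.7 -2.8  1.7] m [-0.36  0.59  0.02] gap 0.0003
```

View pics/s8.png

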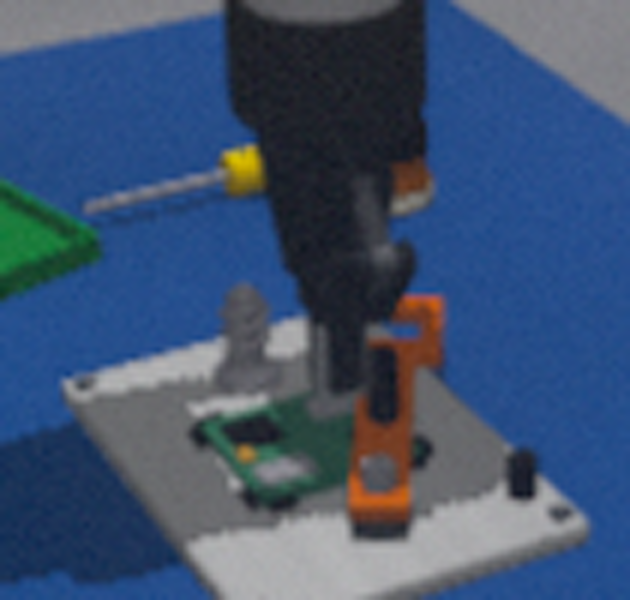

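The clamp is swinging cleanly off the stud and the board hasn't moved. I'll continue.

carry_out([
  [-0.0052,-0.0003,0,0,0,6,0],
  [-0.0052,-0.0003,0,0,0,6,0],
  [-0.0052,-0.0003,0,0,0,6,0],
  [-0.0052,-0.0003,0,0,0,6,0],
  [-0.0052,-0.0003,0,0,0,6,0],
])

```text
t: 22.1
tcp_pos: [0.5991, 0.0127, 0.0453]
orientation: [-0.954, -2.992, 0.0]
ft_force: [-4.1, 0.9, 2.3]
finger_gap: -0.0
```

```bash
python3 g.py; python3 - <<'E'
from m import *
from station import bot
c=bot.read_camera("side");x0,y0,x1,y1=185,130,290,230
cv2.imwrite("pics/s9.png",cv2.resize(c["img"][y0:y1,x0:x1,::-1],None,fx=6,fy=6,interpolation=cv2.INTER_CUBIC))
E
```

```text
t 22.1 tcp [0.5991 0.0127 0.0453] psi 54.61 tilt 0.07 q [-0.11  0.67  1.53  0.    0.94 -1.06] F [-4.1  0.9  2.3] m [ 0.05  0.62 -0.03] gap -0.0
```

View pics/s9.png

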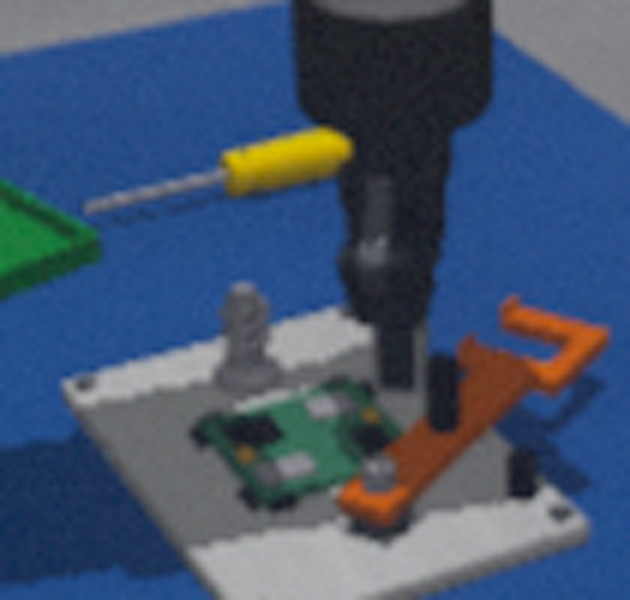

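carry_out([
  [-0.0052,-0.0003,0,0,0,6,0],
  [-0.0052,-0.0003,0,0,0,6,0],
  [-0.0026,-0.0001,0,0,0,3,0],
  [-0.0026,-0.0001,0,0,0,3,0],
  [0,0,0,0,0,0,0],
])

```text
t: 22.65
tcp_pos: [0.6108, 0.0017, 0.0451]
orientation: [1.405, 2.81, 0.001]
ft_force: [-1.3, -0.5, 0.1]
finger_gap: 0.0002
```

```bash
python3 g.py
```

```text
t 22.65 tcp [0.6108 0.0017 0.0451] psi 36.87 tilt 0.03 q [-0.12  0.69  1.49  0.    0.96 -0.77] F [-1.3 -0.5  0.1] m [0.08 0.26 0.02] gap 0.0002
```

carry_out([
  [-0.0026,-0.0001,0,0,0,3,0],
  [-0.0017,0,0,0,0,2,0],
  [0,0,0,0,0,0,0],
])

```text
t: 22.95
tcp_pos: [0.6124, 0.0, 0.045]
orientation: [-1.524, -2.744, -0.003]
ft_force: [-4.3, 6.6, 3.4]
finger_gap: -0.0
```

```bash
python3 g.py; python3 - <<'E'
from m import *
from station import bot
c=bot.read_camera("side");x0,y0,x1,y1=185,130,290,230
cv2.imwrite("pics/s10.png",cv2.resize(c["img"][y0:y1,x0:x1,::-1],None,fx=6,fy=6,interpolation=cv2.INTER_CUBIC))
E
```

```text
t 22.95 tcp [0.6124 0.     0.045 ] psi 31.9 tilt 0.17 q [-0.13  0.69  1.49  0.    0.97 -0.68] F [-4.3  6.6  3.4] m [ 1.1   0.66 -0.01] gap -0.0
```

View pics/s10.png

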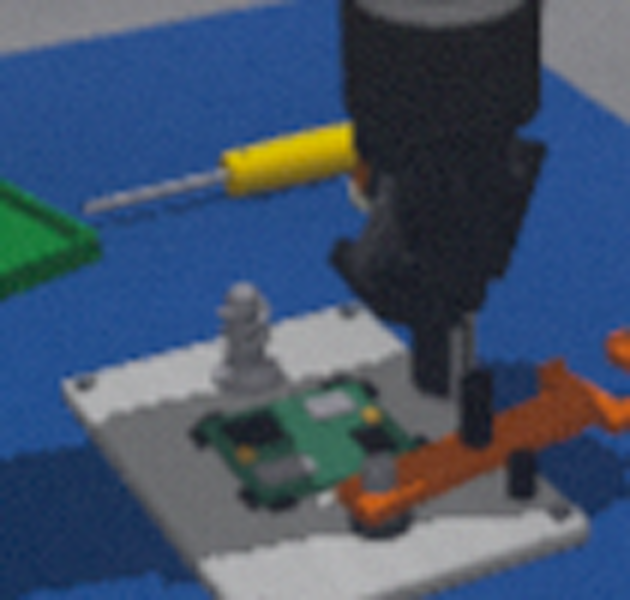

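The arm is now up against the black stop pin at (520,475) and the force is rising. One small nudge, then back off, lift, and check from above.

carry_out([
  [-0.001,0,0,0,0,0,0],
  [-0.001,0,0,0,0,0,0],
  [0,0,0,0,0,0,0],
])

```text
t: 23.3
tcp_pos: [0.6125, -0.0001, 0.045]
orientation: [-1.521, -2.743, -0.004]
ft_force: [-7.1, 13.2, 5.8]
finger_gap: 0.0002
```

carry_out([
  [0.008,0,0,0,0,0,0],
  [0.01,0,0,0,0,0,0],
  [0,0,-0.03,0,0,0,0],
  [0,0,-0.04,0,0,0,0],
  [0,0,-0.04,0,0,0,0],
  [0.04,0,-0.03,0,0,0,0],
  [0.04,0,0,0,0,0,0],
  [0.04,0,0,0,0,0,0],
  [0.04,0,0,0,0,0,0],
  [0,0,0,0,0,0,0],
])

```text
t: 24.3
tcp_pos: [0.5182, 0.1514, 0.1851]
orientation: [-1.521, -2.748, -0.002]
ft_force: [0.1, -0.1, -0.7]
finger_gap: 0.0001
```

```bash
python3 g.py; python3 - <<'E'
from m import *
from station import bot
c=bot.read_camera("top");np.savez("top7.npz",**c)
cv2.imwrite("pics/top7.png",cv2.resize(c["img"][110:290,80:310,::-1],None,fx=3.3,fy=3.3,interpolation=cv2.INTER_CUBIC))
E
```

```text
t 24.3 tcp [0.5182 0.1514 0.1851] psi 32.08 tilt 0.06 q [ 0.14  0.41  1.56  0.    1.18 -0.42] F [ 0.1 -0.1 -0.7] m [-0.03 -0.01  0.07] gap 0.0001
```

View pics/top7.png

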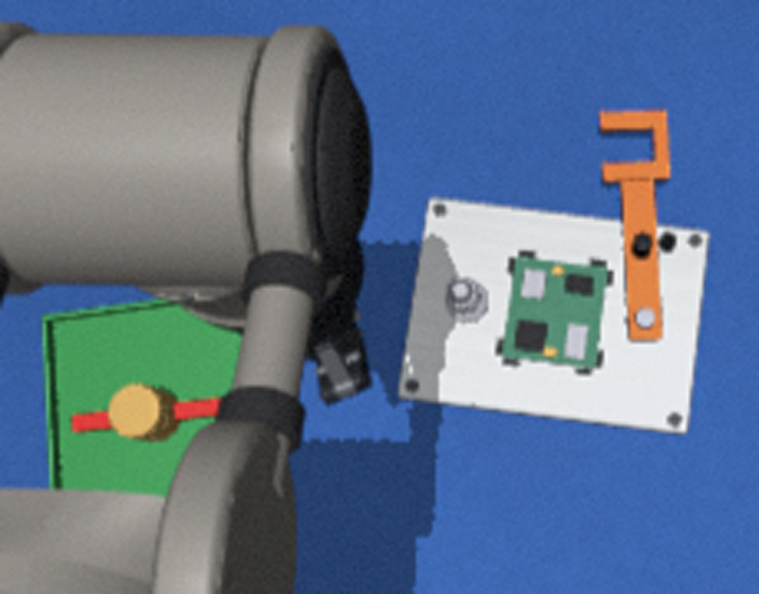

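```bash
python3 - <<'E'
from m import *
c=load("top7.npz");m=big(roi(masks(c)["orange"],255,140,290,225))
k=m.copy();k[:166]=0  # the straight bar
v,u=np.nonzero(k);P=ray(c,np.c_[u,v],.030)[:,:2].astype(np.float32)
a=cv2.fitLine(P,cv2.DIST_L2,0,.01,.01).ravel();y=np.arctan2(abs(a[1]) if a[0]*a[1]>0 else -abs(a[1]),abs(a[0]))
print("arm yaw",y,"clamp angle ~",np.pi/2+0.035-y)
t=load("top0.npz")
g=lambda c:(lambda q:ray(c,q[::-1].T.mean(0)[None] if 0 else [q[1].mean(),q[0].mean()],.016))(np.nonzero((c["img"][...,1].astype(int)-c["img"][...,0]>15)&roi(np.ones((384,512),bool),228,183,268,225)&(hsv(c)[...,0]<85)))
print("board px",g(t).round(4),g(c).round(4))
E
```

```text
arm yaw 0.1944704 clamp angle ~ 1.4113259
board px [[0.5675 0.0371 0.016 ]] [[0.5688 0.0369 0.016 ]]
```

The clamp angle is about 1.41 rad, so it's at its stop, and the board has shifted no more than about 1 mm. The robot is clear of everything, so I'm handing in.

```bash
python3 -c "
from station import bot
print(bot.sign_off())"
```

```text
the job is handed in; nothing more can be done
None
```

I finished the job and handed it in at about 24 s. The hand-in gave no verdict, so the checks below are my own.

**Nut:** I gripped the hub and turned it about 316° counter-clockwise, in 240° and 76° stages with one regrasp. Side forces stayed within about 4 N. It lifted off with only its weight on the wrist. I set it down upright near the tray centre and released it; its top measured about 50–54 mm above the bench, against 50 mm expected.

**Clamp:** I pushed the post round with the shut fingers until it met the stop, at about 16 N. From the top camera the arm measured about 1.41 rad, against a stop of 1.4. The robot then backed clear, with no load left on the wrist.

**Board and other things:** The board measured within about 1.5 mm of its start, though the clamp arm hid part of it in the first picture. The jar and screwdriver looked undisturbed in the side views. I did not measure them again or re-check the phone, but the robot never went near any of the three.

**Disagreement:** The side camera put the tray centre about 13 mm from the top camera's value in y. I used the top view, and the final pictures showed the nut's arms clear of the tray walls.

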